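# Hold a sample vial down in a spring-loaded reader

## Task

Take the white-capped sample vial and lower it gently, upright, into the round well of the white reader; do not drop it in. Then press it slowly down against the sprung plunger at the bottom of the well until the plunger meets its hard stop, firmly but without ramming the glass, and keep it pressed there: the job finishes while you are still holding the vial down for the reading. Leave the other two vials and the beaker standing where they are.

Things in the scene. Friction and masses are not known exactly. Their poses are not given: they have to be found in the camera images.
- sample_vial_center (a point): centre, half-way up, of the loose glass sample vial with the WHITE screw cap: a round cylinder 22 mm across and 68 mm tall, standing upright on the worktop, 13 to 26 g; its z axis points up through the cap. The largest of the three vials.
- sample_vial: the same white-capped vial; origin at the centre of its underside, 34 mm below its half-way point
- well_mouth (a point): centre of the well's round mouth, at the level of the reader's top, 52 mm above the worktop. The well is vertical, 26 mm wide with a 3 mm chamfered rim. The plunger's face waits 24 mm below the mouth and goes down to 34 mm below it, so the 68 mm vial stands 44 mm out of the well when it rests on the plunger and 34 mm out when it is pressed to the stop
- reader: the reader, fixed to the worktop: white block 76 mm (x) by 84 mm (y) by 52 mm high with the black-ringed well at its centre, and behind it (its +x) a grey console 46 mm long of the same height with a small screen that stands 2 mm proud. Origin at the underside, directly below the well's centre; z up
- plunger (a joint): brass spring plunger in the bottom of the well: 0 = up, grows as it is pressed down, 0.010 m = at its hard stop. The spring pushes back with 3 N at 0 and 8 N at the stop and lifts the plunger again when the vial is let go; beyond the stop it is rigid, so the force climbs steeply there
- red_vial_center (a point): centre, half-way up, of the loose red-capped vial, 19 mm across, 58 mm tall, standing; leave it alone
- black_vial_center (a point): centre, half-way up, of the loose black-capped vial, 19 mm across, 58 mm tall, standing; leave it alone
- beaker_center (a point): centre, half-way up, of the loose small glass beaker, 54 mm across, 70 mm tall, standing; leave it alone
Not all that is in view belongs to the job. What is shaped like the sample_vial but blue or orange is not meant.

How it is judged:
By the outcome, as a careful person would: the job done as asked, in the order asked, and still so for the second after the job is handed in, while the arm keeps its last pose, push and grip.
It also fails if it takes over 40 s, if anything falls off the work surface, if the arm or the gripper's body presses on something with over 40 N, if the wrist force passes 120 N, or if a joint passes its speed limit or range.

## Robot

A 6-joint arm with a two-finger parallel gripper is mounted at the origin on a cart in front of the work surface, level with it; the furniture and walls round the work are solid. World frame = base frame: x ahead of the robot, y to its left, z up, the work surface at z = 0. Lengths are in m, angles in rad, forces in N, time in s.
With the tool pointing down it reaches from about 0.3 to 0.775 m from the base axis. Payload 14.6 kg.
Tool frame: the origin (TCP) lies midway between the tips of the shut fingers; the grasp point (between the pads) lies 19 mm behind it; z points along the fingers, y is the line along which they close (so a half turn about z gives the same grasp; the last joint's range is limited). The gripper opens to 94 mm and grips with 3 to 60 N. Pads are 16 mm wide; open, the fingers measure 119 mm over their backs; the gripper's body (75 mm by 177 mm) begins 78 mm behind the grasp point.
Start: joints at [1.122, 0.3, 1.521, -0, 1.321, -0.067], TCP at [0.205, 0.51, 0.205] pointing down, gripper open.
Joint ranges: [-3.03, 3.03], [-0.79, 2.21], [0.23, 2.52], [-1.04, 4.18], [0, 3.07], [-2.55, 2.55]. Speed limits (rad/s): [2.22, 2.22, 2.57, 3.14, 3.14, 3.14].

## Interface

Orientations are given as [roll, pitch, yaw] about the fixed x, y, z axes, in that order (R = Rz(yaw) Ry(pitch) Rx(roll)).
In Python, from station import telemetry, optics, ctrl gives the robot as it stands.
- The arm moves only by the tool carry_out, never from a script. Its argument "plan" is a list that holds one entry, the list of rows, each a list of 7 numbers: the shift along the tool's x, y, z in mm, then the turn, a rotation vector about the tool's x, y, z in rad, then the finger opening in mm, from 0 to 94. A call has 1 to 20 rows; each row shifts and turns the commanded pose from where the row before left it, along the tool's axes as they then stand; what a row does not reach is not made up. A row lasts 1/12 s, in which the tool goes at most 41.7 mm and 7.16 degrees, less where a joint would pass 70% of its speed; a pose out of reach is approached as far as the arm can. A call with a gripper value outside its range is refused whole. The fingers move at their own pace and stop on an object; "squeeze" is the grip in N (left out, the last holds). Time passes only in rows, so rows that do not move let the fingers close. It gives the time, the measured TCP pose, the force, the opening and the grip force at its end, in the units of the state.
- telemetry.get_obs(): the state, without advancing time (a new reading comes with each control period).
- optics.camera(name): name is "scene" or "top" or "wrist"; returns a dict with "pixels" (400x640x3 uint8, red, green, blue), "intrinsics" (3x3 intrinsics, pixels), "origin" and "rotation" of the camera in the world. Camera axes: x right, y down, z forward; pixel columns grow to the right and rows downward; lengths in m; the calibration is good to about 2 mm. A picture is of the moment at which its call begins. There is no depth.
- ctrl.hand_in(): hands the job in; it is judged then, once.
The state is a dict: "time_s": time; "qpos": joint angles; "joint_vel": joint speeds; "tau": joint torques, N m; "ee_pos": TCP position; "eef_rot": TCP orientation; "force": force on the tool from outside, world axes, zero at the start; "moment": the same for the moment, N m; "grip_width": finger opening in m; "grip_force": force on a finger pad.
Only numpy, scipy, OpenCV 4.12 (cv2) and the standard library are available. Lean on these libraries where they do the work, as an engineer would, in place of code of your own. Each camera call takes 0.05 s, during which the arm holds its last target. There are 200 camera calls.

## Working session

There is one attempt and no reset: what is moved stays moved. The work goes in short steps, Python scripts to look and compute and a tool call to move; the robot and the scene stay as the last step left them, time stands still between calls to the robot, and variables do not carry over. Pictures are saved under pics/ and viewed, at most 10 in all, crops included, and the job is handed in when it is done.

Besides the shell and the picture viewer there is one more tool, called after "Call:" as a command line: name --argument value ..., lists and objects as JSON in quotes. carry_out: Moves the arm, as the interface text tells. Its arguments: {"type":"object","properties":{"plan":{"type":"array","items":{"type":"array","items":{"type":"array","items":{"type":"number"}}}},"squeeze":{"type":"number"}},"required":["plan"]}

```bash
mkdir -p pics
cat > h.py <<'E'
import numpy as np, cv2, json
from station import telemetry, optics, ctrl
def shot(n,f=None):
    d=optics.camera(n); np.savez(f'pics/{f or n}.npz',**d)
    if f: cv2.imwrite(f'pics/{f}.png',cv2.cvtColor(d['pixels'],cv2.COLOR_RGB2BGR))
    return d
def ray(d,u,v):
    r=np.array(d['rotation'])@np.linalg.inv(np.array(d['intrinsics']))@[u,v,1]
    return np.array(d['origin']),r/np.linalg.norm(r)
def onplane(d,u,v,z):
    o,r=ray(d,u,v); return o+r*(z-o[2])/r[2]
def proj(d,p):
    c=np.array(d['rotation']).T@(np.array(p)-np.array(d['origin'])); q=np.array(d['intrinsics'])@c; return q[:2]/q[2]
E
python3 - <<'E'
from h import *
for n in('top','scene'):
    d=shot(n,n+'1'); print(n,d['origin'],d['rotation'],d['intrinsics'])
print(telemetry.get_obs())
E
```

```text
top [0.49382581 0.07735647 1.1190619 ] [-3.04805189  0.01452794 -1.54545878] [[489.91502508   0.         315.20734521]
 [  0.         489.91502508 205.20663147]
 [  0.           0.           1.        ]]
scene [-0.01438236 -0.44135969  0.41775946] [-2.00649245  0.01157436 -0.87772223] [[482.61994017   0.         321.53434319]
 [  0.         482.61994017 201.96914692]
 [  0.           0.           1.        ]]
{'time_s': 0.1, 'qpos': array([ 1.12237641e+00,  3.00415483e-01,  1.52150160e+00, -2.59598203e-05,
        1.32068376e+00, -6.66136550e-02]), 'joint_vel': array([-0.0014232 ,  0.00012549, -0.00191699, -0.00075254, -0.00178331,
        0.00068819]), 'tau': array([ 1.91318293e-03, -5.32642829e+01, -3.53284013e+01,  7.09969271e-02,
        2.35127733e-02, -6.40912049e-05]), 'ee_pos': array([0.2048468 , 0.51018667, 0.20495045]), 'eef_rot': array([-3.14058503e+00, -4.20194970e-05,  2.75979281e+00]), 'force': array([-0.36125619, -0.54911027, -0.23267486]), 'moment': array([ 0.00123898, -0.00971319,  0.00882109]), 'grip_force': 0.0, 'grip_width': 0.09392261621900057}
```

```bash
sed -i "s/^def shot/from scipy.spatial.transform import Rotation as Ro\ndef shot/; s/np.array(d\['rotation'\])/Ro.from_euler('xyz',d['rotation']).as_matrix()/g" h.py; cat h.py|head -15
```

```text
import numpy as np, cv2, json
from station import telemetry, optics, ctrl
from scipy.spatial.transform import Rotation as Ro
def shot(n,f=None):
    d=optics.camera(n); np.savez(f'pics/{f or n}.npz',**d)
    if f: cv2.imwrite(f'pics/{f}.png',cv2.cvtColor(d['pixels'],cv2.COLOR_RGB2BGR))
    return d
def ray(d,u,v):
    r=Ro.from_euler('xyz',d['rotation']).as_matrix()@np.linalg.inv(np.array(d['intrinsics']))@[u,v,1]
    return np.array(d['origin']),r/np.linalg.norm(r)
def onplane(d,u,v,z):
    o,r=ray(d,u,v); return o+r*(z-o[2])/r[2]
def proj(d,p):
    c=Ro.from_euler('xyz',d['rotation']).as_matrix().T@(np.array(p)-np.array(d['origin'])); q=np.array(d['intrinsics'])@c; return q[:2]/q[2]
```

View pics/top1.png

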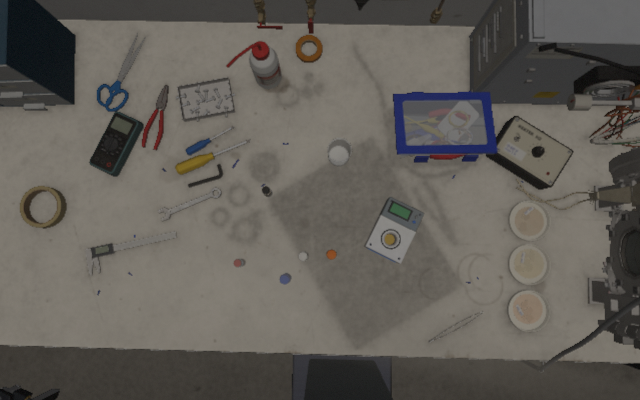

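View pics/scene1.png

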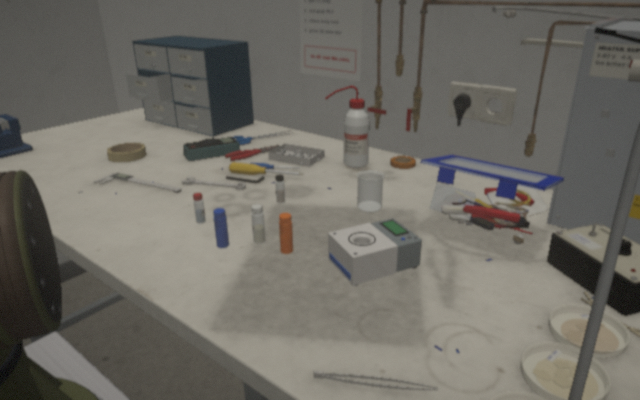

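Run:
```python
from h import *
t=dict(np.load('pics/top1.npz')); s=dict(np.load('pics/scene1.npz'))
def hsv(d): return cv2.cvtColor(d['pixels'],cv2.COLOR_RGB2HSV)
for n,(u,v),z in [('white',(303,257),.068),('red',(239,263),.058),('blue',(285,279),.068),('orange',(332,254),.068),('black',(266,189),.058),('beaker',(339,155),.07),('well',(390,240),.052)]:
    p=onplane(t,u,v,z); print(n,p.round(3),'scene px top',proj(s,p).round(), 'bottom',proj(s,[p[0],p[1],0]).round())
a=t['pixels'][225:295,225:345]; b=s['pixels'][180:270,180:310]; c=t['pixels'][190:270,350:430]
f=lambda x,k:cv2.resize(cv2.cvtColor(x,cv2.COLOR_RGB2BGR),None,fx=k,fy=k,interpolation=cv2.INTER_CUBIC)
im=np.zeros((580,790,3),np.uint8)
A=f(a,3);B=f(b,3);C=f(c,4)
im[:A.shape[0],:A.shape[1]]=A; im[250:250+B.shape[0],:B.shape[1]]=B; im[100:100+C.shape[0],450:450+C.shape[1]]=C
cv2.imwrite('pics/crop1.png',im)
```

```text
white [0.48  0.118 0.068] scene px top [256. 206.] bottom [259. 241.]
red [0.464 0.256 0.058] scene px top [198. 194.] bottom [202. 222.]
blue [0.433 0.155 0.068] scene px top [220. 210.] bottom [224. 245.]
orange [0.488 0.057 0.068] scene px top [286. 214.] bottom [288. 250.]
black [0.626 0.204 0.058] scene px top [280. 175.] bottom [282. 201.]
beaker [0.702 0.046 0.07 ] scene px top [367. 176.] bottom [366. 209.]
well [ 0.522 -0.069  0.052] scene px top [360. 239.] bottom [360. 267.]
```

View pics/crop1.png

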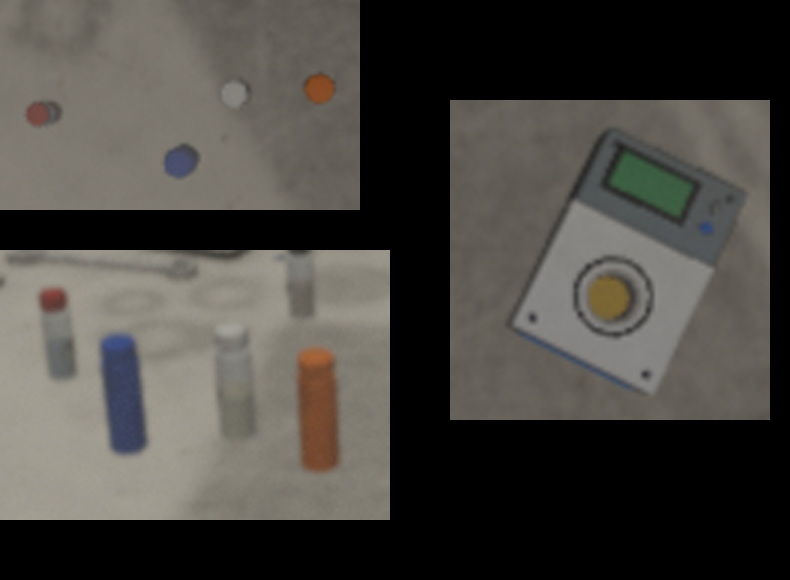

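The top-view candidates are white (303,257), blue (285,279) and orange (332,254), with small red at (239,263) and small black at (266,189). The crop shows that only (303,257) has a white cap on clear glass, and its predicted base pixel in the scene view matches. That is the sample vial, at about (0.480, 0.118). The well is at about (0.522, -0.069). I'll move above the vial and turn so the fingers pass between blue and orange.

Call:
carry_out --plan '[[[-28.6, -18.7, 0, 0, 0, 0, 94], [-28.6, -18.7, 0, 0, 0, 0, 94], [-28.6, -18.7, 0, 0, 0, 0, 94], [-28.6, -18.7, 0, 0, 0, 0, 94], [-28.6, -18.7, 0, 0, 0, 0, 94], [-28.6, -18.7, 0, 0, 0, 0, 94], [-28.6, -18.7, 0, 0, 0, 0, 94], [-28.6, -18.7, 0, 0, 0, 0, 94], [-28.6, -18.7, 0, 0, 0, 0, 94], [-28.6, -18.7, 0, 0, 0, 0, 94], [-28.6, -18.7, 0, 0, 0, 0, 94], [-28.6, -18.7, 0, 0, 0, 0, 94], [-28.6, -18.7, 0, 0, 0, 0, 94], [-28.6, -18.7, 0, 0, 0, 0, 94], [0, 0, 0, 0, 0, 0.11, 94], [0, 0, 0, 0, 0, 0.11, 94], [0, 0, 0, 0, 0, 0.11, 94], [0, 0, 0, 0, 0, 0.11, 94], [0, 0, 0, 0, 0, 0.11, 94], [0, 0, 0, 0, 0, 0.11, 94]]]'

```text
time_s: 1.77
ee_pos: [0.4788, 0.1182, 0.2051]
eef_rot: [-3.141, -0.0, 2.094]
force: [0.2, 0.5, 0.1]
grip_width: 0.0936
grip_force: 0.0
```

Run:
```python
from h import *
o=telemetry.get_obs(); print(o['time_s'],o['ee_pos'],o['eef_rot'],o['force'])
w=shot('wrist','w1'); t=shot('top','t2')
print(w['origin'],w['rotation'])
print('white pred',proj(w,[.48,.118,.068]),'well',proj(w,[.522,-.069,.052]), 'blue',proj(w,[.433,.155,.068]))
```

```text
1.7667 [0.47879949 0.11819732 0.20514544] [-3.14099679e+00 -2.38593188e-04  2.09426602e+00] [0.2008055  0.49510177 0.12394134]
[0.43875186 0.18797208 0.38552337] [2.86197843e+00 4.17269775e-04 5.24462622e-01]
white pred [316.77988072 191.62043341] well [268.24957994 338.03802567] blue [293.23301225 134.28686738]
```

View pics/w1.png

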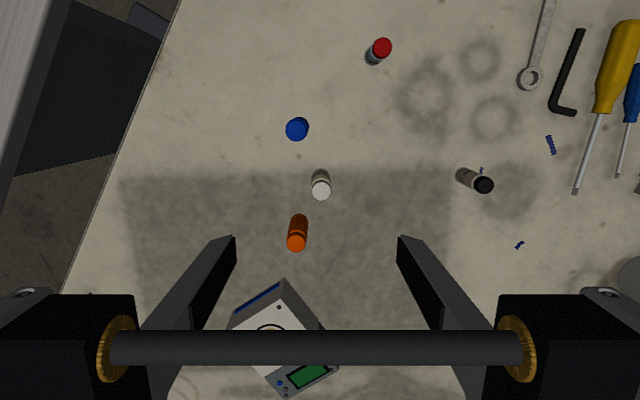

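The wrist view shows the white cap at about (321,190), blue at (297,129), orange at (297,242) and the well behind the crossbar at about (270,335). I'll refine the cap centre by mask in both views.

Run:
```python
from h import *
def cap(f,u,v,r,sm,vm):
    d=dict(np.load(f'pics/{f}.npz')); h=cv2.cvtColor(d['pixels'],cv2.COLOR_RGB2HSV)
    m=np.zeros(h.shape[:2],np.uint8); s=np.s_[v-r:v+r,u-r:u+r]
    m[s]=((h[s][...,2]>vm)).astype(np.uint8)
    n,l,st,c=cv2.connectedComponentsWithStats(m); k=1+np.argmax(st[1:,4]) 
    print(f,c[k],st[k]); return d,c[k]
for f,u,v,r,vm in [('top1',303,257,9,165),('t2',303,257,9,165),('w1',321,190,14,165),('w1',321,190,14,185)]:
    d,c=cap(f,u,v,r,0,vm); print(onplane(d,*c,.068)); print(d['pixels'][v,u-12:u+13,0])
d=dict(np.load('pics/top1.npz'));p=d['pixels'][225:257,375:407].astype(int)
m=((p[...,0]>p[...,2]+45)).astype(np.uint8);print('plunger',cv2.connectedComponentsWithStats(m)[2:])
print(np.array2string(p.sum(2)[2:28]//3,max_line_width=200))
```

```text
Traceback (most recent call last):
ValueError: attempt to get argmax of an empty sequence
```

Run:
```python
from h import *
def cap(f,u,v,r):
    d=dict(np.load(f'pics/{f}.npz')); g=cv2.cvtColor(d['pixels'],cv2.COLOR_RGB2GRAY)
    s=g[v-r:v+r,u-r:u+r]; vm=(float(s.max())+np.median(s))/2
    n,l,st,c=cv2.connectedComponentsWithStats((s>vm).astype(np.uint8)); k=1+np.argmax(st[1:,4]); q=c[k]+[u-r,v-r]
    print(f,vm,q,st[k],onplane(d,*q,.068))
for a in [('top1',303,257,9),('t2',303,257,9),('w1',321,190,14)]: cap(*a)
d=dict(np.load('pics/top1.npz'));g=cv2.cvtColor(d['pixels'],cv2.COLOR_RGB2GRAY)[225:257,375:407]
p=d['pixels'][225:257,375:407].astype(int)
print('brass',cv2.connectedComponentsWithStats((p[...,0]>p[...,2]+40).astype(np.uint8))[2:])
m=(g<75).astype(np.uint8)
for c in cv2.findContours(m,cv2.RETR_EXTERNAL,cv2.CHAIN_APPROX_NONE)[0]:
    if len(c)>20:
        e=cv2.fitEllipse(c);q=np.array(e[0])+[375,225];print('ring',q,e[1],onplane(d,*q,.052))
np.set_printoptions(linewidth=220);print(g[3:28])
```

```text
top1 119.0 [302.25       256.22916667] [ 5  5  8  8 48] [0.48198259 0.12000791 0.068     ]
t2 71.0 [302.74074074 262.42592593] [  0  11  18   7 108] [0.46887031 0.11859577 0.068     ]
w1 140.0 [320.9626556  191.08713693] [  6   7  17  18 241] [0.48329419 0.12053231 0.068     ]
brass (array([[  0,   0,  32,  32, 942],
       [ 10,   9,  10,  11,  82]], dtype=int32), array([[15.60828025, 15.63375796],
       [14.25609756, 13.96341463]]))
ring [389.81718063 238.87344265] (10.38480281829834, 10.953533172607422) [ 0.52407534 -0.06826982  0.052     ]
[[131 132 130 131 131 132 134 134 134 133 135 133 131 124 122 122 123 126 127 132 133 131 132 132 133 132 132 132 133 133 133 129]
 [133 132 131 132 132 133 133 132 133 133 130 120 111  89  78  78  82  94 101 117 124 133 133 133 132 132 132 131 133 133 131 132]
 [133 133 131 131 131 132 132 132 129 119 108  72  64  90 101  99  96  90  85  74  91 121 128 133 133 132 133 131 131 132 132 133]
 [134 133 133 133 131 131 131 131 114  62  75  99 109 130 129 128 128 128 125 109  87  74 104 128 133 133 133 133 132 131 131 132]
 [134 134 133 133 131 133
[... 2026 characters left out ...]
100 120 133 132 134 134 135 133 132 132 133]
 [132 133 133 132 133 133 133 133 133 133 128 107  87  79  74  71  60  67  84  89 111 133 133 132 133 132 134 134 132 132 132 132]
 [132 132 133 133 132 132 131 133 132 132 132 133 131 126 114 108  97 108 132 133 133 133 133 133 132 133 133 133 132 132 131 128]
 [123 129 133 133 133 132 133 133 133 133 132 133 132 132 132 131 131 132 132 133 133 135 133 133 133 133 133 133 133 131 131 125]
 [ 89 111 124 129 132 131 132 132 133 133 134 133 133 132 132 132 131 132 132 132 132 134 133 134 134 134 133 133 132 132 130 119]
 [ 79  77  89 111 123 129 131 133 132 133 132 132 133 132 133 132 132 133 132 134 134 135 135 133 133 133 133 132 132 132 125 104]]
```

The two views agree within 1.5 mm, giving the vial at (0.4825, 0.120). I'll descend with TCP at about 0.038, gripping 57 mm up so the fingers stay clear of the reader later.

Call:
carry_out --plan '[[[0, 4.2, 0, 0, 0, 0, 60], [0, 0, 20, 0, 0, 0, 60], [0, 0, 20, 0, 0, 0, 60], [0, 0, 20, 0, 0, 0, 60], [0, 0, 15, 0, 0, 0, 60], [0, 0, 15, 0, 0, 0, 60], [0, 0, 15, 0, 0, 0, 50], [0, 0, 15, 0, 0, 0, 50], [0, 0, 15, 0, 0, 0, 50], [0, 0, 12, 0, 0, 0, 50], [0, 0, 10, 0, 0, 0, 45], [0, 0, 10, 0, 0, 0, 40], [0, 0, 0, 0, 0, 0, 38], [0, 0, 0, 0, 0, 0, 36], [0, 0, 0, 0, 0, 0, 36]]]' --squeeze 10

```text
time_s: 3.12
ee_pos: [0.483, 0.1204, 0.039]
eef_rot: [3.141, 0.0, 2.1]
force: [0.4, 0.7, 0.7]
grip_width: 0.0359
grip_force: 0.0
```

Run:
```python
from h import *
w=shot('wrist','w2'); s=shot('scene','s2')
a=w['pixels'][120:370,170:470]; b=s['pixels'][150:260,180:310]
f=lambda x,k:cv2.resize(cv2.cvtColor(x,cv2.COLOR_RGB2BGR),None,fx=k,fy=k,interpolation=cv2.INTER_CUBIC)
A=f(a,1.5);B=f(b,2.5); im=np.zeros((400,790,3),np.uint8); im[:A.shape[0],:A.shape[1]]=A; im[:B.shape[0],455:455+B.shape[1]]=B
cv2.imwrite('pics/crop2.png',im)
```

```text
(no output)
```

View pics/crop2.png

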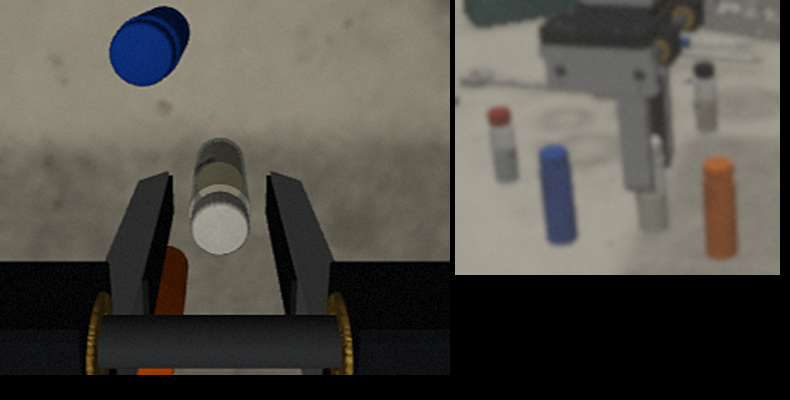

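Crop: the vial stands between the open pads with its cap centred at wrist px (316,272). I'll close gently.

Call:
carry_out --plan '[[[0, 0, 0, 0, 0, 0, 30], [0, 0, 0, 0, 0, 0, 27], [0, 0, 0, 0, 0, 0, 25], [0, 0, 0, 0, 0, 0, 23], [0, 0, 0, 0, 0, 0, 20], [0, 0, 0, 0, 0, 0, 16], [0, 0, 0, 0, 0, 0, 12], [0, 0, 0, 0, 0, 0, 12]]]' --squeeze 12

```text
time_s: 3.88
ee_pos: [0.4826, 0.1204, 0.0385]
eef_rot: [3.141, 0.0, 2.1]
force: [-1.2, -0.4, 1.5]
grip_width: 0.0215
grip_force: 12.0
```

Run:
```python
from h import *
o=telemetry.get_obs(); print(o['ee_pos'],o['eef_rot'])
w=shot('wrist','w3')
g=cv2.cvtColor(w['pixels'],cv2.COLOR_RGB2GRAY)[240:310,275:360]
n,l,st,c=cv2.connectedComponentsWithStats((g>130).astype(np.uint8)); k=1+np.argmax(st[1:,4]); q=c[k]+[275,240]
print(st[k],q,onplane(w,*q,.068), 'pred',proj(w,[*o['ee_pos'][:2],.068]))
d=dict(np.load('pics/w1.npz')) # well in w1, brass
print('well pred w1',proj(d,[.524,-.069,.052]))
t=dict(np.load('pics/top1.npz')); print('well',onplane(t,390.4,238.8,.052),'brass',onplane(t,389.26,238.96,.028))
```

```text
[0.48262174 0.12038664 0.03852845] [3.14148164e+00 6.80234536e-05 2.09981173e+00]
[ 23  17  36  33 931] [315.59935553 273.15359828] [0.48287506 0.11996886 0.068     ] pred [315.58443215 272.27822998]
well pred w1 [269.74465593 338.75520665]
well [ 0.52426583 -0.06952916  0.052     ] brass [ 0.52453333 -0.07031458  0.028     ]
```

Gripped at 21.5 mm wide, and the cap agrees with the TCP within 0.5 mm. The well, corrected by the top camera's vial bias, is at about (0.525, -0.0695). I'll lift, then move over it above the orange vial.

Call:
carry_out --plan '[[[0, 0, 0, 0, 0, 0, 10], [0, 0, 0, 0, 0, 0, 10], [0, 0, -5, 0, 0, 0, 10], [0, 0, -10, 0, 0, 0, 10], [0, 0, -15, 0, 0, 0, 10], [0, 0, -20, 0, 0, 0, 10], [0, 0, -20, 0, 0, 0, 10], [0, 0, -20, 0, 0, 0, 10], [0, 0, -20, 0, 0, 0, 10], [-18.5, -5.9, 0, 0, 0, 0, 10], [-18.5, -5.9, 0, 0, 0, 0, 10], [-18.5, -5.9, 0, 0, 0, 0, 10], [-18.5, -5.9, 0, 0, 0, 0, 10], [-18.5, -5.9, 0, 0, 0, 0, 10], [-18.5, -5.9, 0, 0, 0, 0, 10], [-18.5, -5.9, 0, 0, 0, 0, 10], [-18.5, -5.9, 0, 0, 0, 0, 10], [-18.5, -5.9, 0, 0, 0, 0, 10], [-18.5, -5.9, 0, 0, 0, 0, 10], [0, 0, 0, 0, 0, 0, 10]]]' --squeeze 30

```text
time_s: 5.6
ee_pos: [0.5254, -0.0716, 0.1492]
eef_rot: [3.141, 0.001, 2.098]
force: [-0.3, 0.3, -0.8]
grip_width: 0.0214
grip_force: 30.0
```

Run:
```python
from h import *
o=telemetry.get_obs(); print(o['ee_pos'],o['eef_rot'],o['force'])
w=shot('wrist','w4'); s=shot('scene','s4')
print('well pred w',proj(w,[.525,-.0695,.052]),'s',proj(s,[.525,-.0695,.052]),'vial bottom s',proj(s,[*o['ee_pos'][:2],o['ee_pos'][2]-.0385]))
f=lambda x,k:cv2.resize(cv2.cvtColor(x,cv2.COLOR_RGB2BGR),None,fx=k,fy=k,interpolation=cv2.INTER_CUBIC)
A=f(w['pixels'][150:350,200:440],1.65);B=f(s['pixels'][150:290,300:430],3); im=np.zeros((430,790,3),np.uint8); im[:A.shape[0],:A.shape[1]]=A; im[:B.shape[0],400:400+B.shape[1]]=B
cv2.imwrite('pics/crop4.png',im)
```

```text
[ 0.52540183 -0.0715651   0.14922269] [3.14123726e+00 8.55869983e-04 2.09771106e+00] [-0.32228116  0.26049854 -0.78408587]
well pred w [316.50699419 199.83343706] s [362.16779187 237.93172568] vial bottom s [364.40009824 203.80253997]
```

View pics/crop4.png

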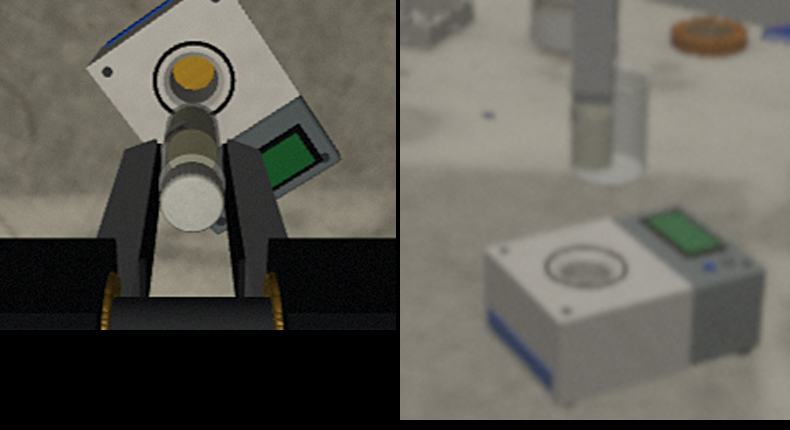

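The ring sits at about wrist px (317,198), close to the predicted (316.5,199.8), and the vial is held upright. I'll fit the ring ellipse precisely.

Run:
```python
from h import *
w=dict(np.load('pics/w4.npz')); s=dict(np.load('pics/s4.npz'))
def ring(d,x0,y0,x1,y1,lo=20):
    g=cv2.cvtColor(d['pixels'],cv2.COLOR_RGB2GRAY)[y0:y1,x0:x1]
    for th in (50,60,70,80):
        for c in cv2.findContours((g<th).astype(np.uint8),cv2.RETR_LIST,cv2.CHAIN_APPROX_NONE)[0]:
            if len(c)>lo:
                e=cv2.fitEllipse(c); q=np.array(e[0])+[x0,y0]; print(th,len(c),q.round(1),np.round(e[1],1),onplane(d,*q,.052).round(4))
print('w');ring(w,285,165,350,230,40)
print('s');ring(s,340,222,385,252,40)
print(telemetry.get_obs()['ee_pos'])
```

```text
w
50 242 [317.3 199.9] [46.5 50.1] [ 0.5256 -0.0692  0.052 ]
60 51 [311.1 203.2] [11.2 20. ] [ 0.5225 -0.0745  0.052 ]
60 308 [316.9 200.4] [46.5 51.8] [ 0.5256 -0.0697  0.052 ]
70 83 [316.9 195.2] [27.  30.5] [ 0.5232 -0.0658  0.052 ]
70 126 [317.  197.5] [41.1 47. ] [ 0.5244 -0.0675  0.052 ]
70 162 [316.8 201.5] [47.5 55.4] [ 0.526  -0.0706  0.052 ]
80 83 [317. 197.] [26.8 28.1] [ 0.5241 -0.0671  0.052 ]
80 128 [317.1 197.4] [40.8 47.1] [ 0.5243 -0.0674  0.052 ]
80 162 [316.8 201.5] [47.6 55.9] [ 0.526  -0.0707  0.052 ]
s
[ 0.52491406 -0.06922671  0.14893429]
```

The estimates agree with the current TCP (0.5249, -0.0692). I'll descend slowly into the mouth, with vial bottom = TCP z - 0.0385.

Call:
carry_out --plan '[[[0, 0, 10, 0, 0, 0, 10], [0, 0, 10, 0, 0, 0, 10], [0, 0, 10, 0, 0, 0, 10], [0, 0, 8, 0, 0, 0, 10], [0, 0, 6, 0, 0, 0, 10], [0, 0, 5, 0, 0, 0, 10], [0, 0, 3, 0, 0, 0, 10], [0, 0, 2, 0, 0, 0, 10], [0, 0, 2, 0, 0, 0, 10], [0, 0, 2, 0, 0, 0, 10], [0, 0, 2, 0, 0, 0, 10], [0, 0, 2, 0, 0, 0, 10], [0, 0, 0, 0, 0, 0, 10], [0, 0, 0, 0, 0, 0, 10]]]'

```text
time_s: 6.87
ee_pos: [0.525, -0.0691, 0.0864]
eef_rot: [-3.142, -0.0, 2.1]
force: [-0.2, 0.7, 0.2]
grip_width: 0.0214
grip_force: 30.0
```

Run:
```python
from h import *
w=shot('wrist','w5'); s=shot('scene','s5')
o=telemetry.get_obs(); print(o['ee_pos'],o['force'],o['moment'])
f=lambda x,k:cv2.resize(cv2.cvtColor(x,cv2.COLOR_RGB2BGR),None,fx=k,fy=k,interpolation=cv2.INTER_CUBIC)
A=f(w['pixels'][150:350,200:440],1.65);B=f(s['pixels'][150:290,300:430],3); im=np.zeros((430,790,3),np.uint8); im[:A.shape[0],:A.shape[1]]=A; im[:B.shape[0],400:400+B.shape[1]]=B
cv2.imwrite('pics/crop5.png',im)
```

```text
[ 0.52507022 -0.06912202  0.08656335] [-0.16625759 -0.56118347  0.25395435] [-0.09212184 -0.01834362 -0.04736143]
```

View pics/crop5.png

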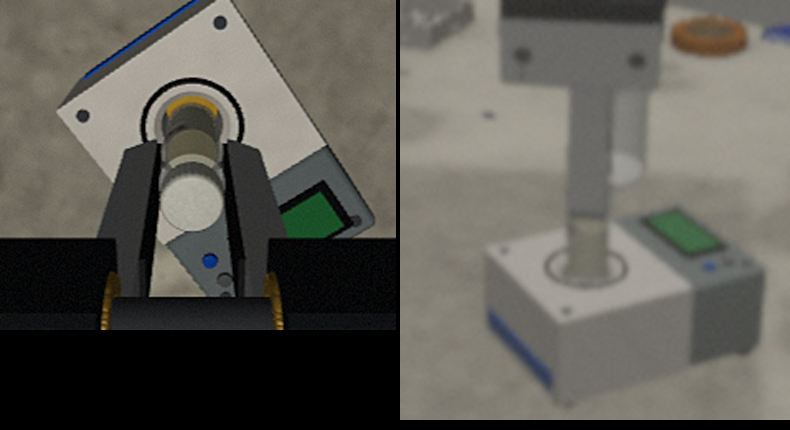

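The vial is 4 mm inside the ring with no contact force. I'll continue to the plunger.

Call:
carry_out --plan '[[[0, 0, 2, 0, 0, 0, 10], [0, 0, 2, 0, 0, 0, 10], [0, 0, 2, 0, 0, 0, 10], [0, 0, 2, 0, 0, 0, 10], [0, 0, 2, 0, 0, 0, 10], [0, 0, 2, 0, 0, 0, 10], [0, 0, 2, 0, 0, 0, 10], [0, 0, 2, 0, 0, 0, 10], [0, 0, 1, 0, 0, 0, 10], [0, 0, 1, 0, 0, 0, 10], [0, 0, 1, 0, 0, 0, 10], [0, 0, 1, 0, 0, 0, 10], [0, 0, 1, 0, 0, 0, 10], [0, 0, 1, 0, 0, 0, 10], [0, 0, 0, 0, 0, 0, 10], [0, 0, 0, 0, 0, 0, 10], [0, 0, 0, 0, 0, 0, 10]]]' --squeeze 40

```text
time_s: 8.38
ee_pos: [0.5251, -0.0692, 0.0646]
eef_rot: [3.141, 0.0, 2.1]
force: [-1.0, 0.2, 3.6]
grip_width: 0.0215
grip_force: 40.0
```

Contact is about 3.6 N with roughly 2 mm of plunger travel, as expected. I'll press slowly; the stop should come at TCP about 0.0565.

Call:
carry_out --plan '[[[0, 0, 0.7, 0, 0, 0, 10], [0, 0, 0.7, 0, 0, 0, 10], [0, 0, 0.7, 0, 0, 0, 10], [0, 0, 0.7, 0, 0, 0, 10], [0, 0, 0.7, 0, 0, 0, 10], [0, 0, 0.7, 0, 0, 0, 10], [0, 0, 0.7, 0, 0, 0, 10], [0, 0, 0.7, 0, 0, 0, 10], [0, 0, 0.7, 0, 0, 0, 10], [0, 0, 0.7, 0, 0, 0, 10], [0, 0, 0, 0, 0, 0, 10], [0, 0, 0, 0, 0, 0, 10], [0, 0, 0, 0, 0, 0, 10]]]'

```text
time_s: 9.47
ee_pos: [0.5251, -0.0691, 0.0576]
eef_rot: [3.141, 0.0, 2.1]
force: [-1.2, -0.9, 6.9]
grip_width: 0.0214
grip_force: 40.0
```

Call:
carry_out --plan '[[[0, 0, 0.3, 0, 0, 0, 10], [0, 0, 0.3, 0, 0, 0, 10], [0, 0, 0.3, 0, 0, 0, 10], [0, 0, 0, 0, 0, 0, 10], [0, 0, 0, 0, 0, 0, 10], [0, 0, 0, 0, 0, 0, 10]]]'

```text
time_s: 9.97
ee_pos: [0.5251, -0.0692, 0.0568]
eef_rot: [3.141, 0.0, 2.1]
force: [-2.2, -0.5, 6.4]
grip_width: 0.0213
grip_force: 40.0
```

Call:
carry_out --plan '[[[0, 0, 0.3, 0, 0, 0, 10], [0, 0, 0.2, 0, 0, 0, 10], [0, 0, 0, 0, 0, 0, 10], [0, 0, 0, 0, 0, 0, 10], [0, 0, 0, 0, 0, 0, 10]]]'

```text
time_s: 10.38
ee_pos: [0.5252, -0.0692, 0.0565]
eef_rot: [3.141, 0.0, 2.1]
force: [-2.6, -0.8, 10.1]
grip_width: 0.0215
grip_force: 40.0
```

Call:
carry_out --plan '[[[0, 0, 0.3, 0, 0, 0, 10], [0, 0, 0, 0, 0, 0, 10], [0, 0, 0, 0, 0, 0, 10], [0, 0, 0, 0, 0, 0, 10]]]'

```text
time_s: 10.72
ee_pos: [0.5252, -0.0692, 0.0565]
eef_rot: [3.141, 0.001, 2.1]
force: [-3.2, -0.3, 13.4]
grip_width: 0.021
grip_force: 40.0
```

The z stays at 0.0565, exactly the expected stop, while the force climbs from 10 to 13 N. I'll check the picture and whether the force holds.

Run:
```python
from h import *
s=shot('scene','s6'); w=shot('wrist','w6')
for i in range(4): optics.camera('top'); o=telemetry.get_obs(); print(o['ee_pos'].round(4),o['force'].round(1))
f=lambda x,k:cv2.resize(cv2.cvtColor(x,cv2.COLOR_RGB2BGR),None,fx=k,fy=k,interpolation=cv2.INTER_CUBIC)
A=f(w['pixels'][150:350,200:440],1.65);B=f(s['pixels'][140:280,170:430],1.5); im=np.zeros((430,790,3),np.uint8); im[:A.shape[0],:A.shape[1]]=A; im[:B.shape[0],400:400+B.shape[1]]=B
cv2.imwrite('pics/crop6.png',im)
q=proj(w,[*o['ee_pos'][:2],.086]); print('cap pred if at stop',q)
g=cv2.cvtColor(w['pixels'],cv2.COLOR_RGB2GRAY)[240:310,275:360]
n,l,st,c=cv2.connectedComponentsWithStats((g>130).astype(np.uint8)); k=1+np.argmax(st[1:,4]); print(c[k]+[275,240],st[k])
```

```text
[ 0.5252 -0.0692  0.0564] [-3.7 -0.6 13.4]
[ 0.5252 -0.0692  0.0564] [-4.  -0.1 13.2]
[ 0.5252 -0.0692  0.0564] [-3.9  0.5 12.6]
[ 0.5253 -0.0692  0.0565] [-2.8  0.4 13.1]
cap pred if at stop [315.64000879 272.43582218]
[314.8630064  284.50586354] [  18   17   45   53 1876]
```

View pics/crop6.png

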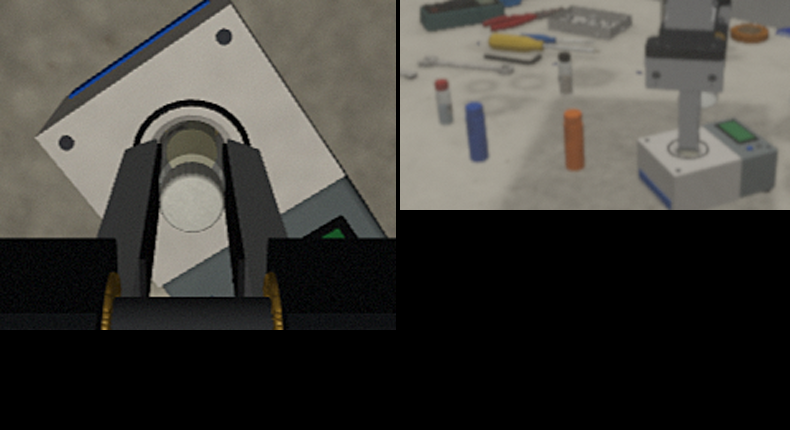

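The cap is at wrist px (316,273), as predicted for the stop, so the vial has not slipped in the grip. The force is steady at 13 N, and the red, black, blue and orange vials are still standing. Handing in.

```bash
python3 -c "
from h import *
print(ctrl.hand_in())"
```

```text
the job is handed in; nothing more can be done
None
```

The white-capped vial is upright in the reader's well and held against the plunger's hard stop at about 13 N; the job is handed in, and nothing else was moved.

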